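# Show the hidden top pin to the bench camera with an inspection mirror

## Task

Pull the inspection mirror straight up off its rail, against the sprung catch, and hold it in the gripper with the middle of its glass over the camera arm's round pivot disc and level with the lens. Turn it so that the camera, looking into the glass, sees the tip of the steel pin on the hidden face of the clamped maple blank. Finish while still holding the mirror steady there, touching nothing else with it; do not bump the jig, swing the camera or disturb the other things on the bench.

Things in the scene. Friction and masses are not known exactly. Their poses are not given: they have to be found in the camera images.
- mirror: Inspection mirror, about 120 g, hanging upright on the rail: round glass 60 mm across, 4 mm thick (63 mm rim), below a square wooden handle. Origin: centre of the glass face; x points square out of the reflecting side, z up the handle. A steel saddle behind the handle (x = -38 to -6, 22 mm wide, z = 51 to 81 mm) straddles the rail, its bridge resting on the rail's top.
- handle (a point): Where to grip the mirror: on the handle's axis, 125 mm above the glass centre and 10 mm behind the glass face; axes as the mirror's. The handle is 14 x 14 mm, its flats square to the mirror's x and y; it runs from z = 19 to 155 mm above the glass centre, free to grip from 105 to 145 mm.
- catch_ball (a point): Sprung brass ball (10 mm) in the rear of the rail's middle, 122 mm above the bench. It holds a round lip on the mirror's saddle: a straight upward pull of roughly 5 to 12 N frees it, and after 30 mm of lift the saddle is clear of the rail. The point lies at the ball's centre.
- rail: Fixed steel tool rail: bar 220 mm long (along its y), 12 mm thick, 26 mm high, top 135 mm above the bench, on two posts and a 90 x 240 mm wooden foot. Origin on the bench right under the hung glass' centre; the bar lies 18 to 30 mm behind it (x = -18 to -30 mm). The hung mirror has the rail's axes, its glass centre 60 mm above the bench.
- jig: Fixed plywood jig (260 x 235 mm, 18 mm thick) with a steel bar clamp squeezing two glued maple halves (blank 60 x 80 x 70 mm, top 120 mm above the bench). Origin on the bench under the pivot disc's middle; x points to the blank's side. The blank's pin face is at x = 128 mm, the blank spans y = -20 to -100 mm; clamp parts beside and under it span y = 20 to -210 mm, no higher than 120 mm.
- lens (a point): Front of the lens (26 mm barrel) of the small black camera, 85 mm above the bench, 237 mm from the disc's axis. The camera (42 mm wide, top 103 mm high) stands at the end of a flat arm that turns stiffly about the pivot disc and looks along the arm to the disc's axis. Its bearing differs from run to run; it must not be moved.
- pin_tip (a point): Tip of the steel pin (6 mm thick, standing 18 mm out of the blank's hidden face towards the pivot side), 85 mm above the bench, 125 mm from the disc's axis. The mark to be seen.
- view_spot (a point): Point 85 mm above the bench on the axis of the round steel pivot disc (32 mm across, top 29 mm above the bench): where the centre of the glass belongs. Its z is up; its x axis is level and points midway between the directions to the lens and to the pin tip, which is where the glass should face.
- mallet: Cherry wood mallet lying on the bench, head 110 mm long and 64 mm thick, handle 190 mm; origin under the head. Leave alone.
- top: Lacquered wooden spinning top, 62 mm across, 88 mm high, standing tip up; origin under its middle. Leave alone.
- punch: Stubby steel centre punch lying down, 90 mm long, 13 mm thick; origin under its middle. Leave alone.
Not all that is in view belongs to the job. What is shaped like the mirror but yellow is not meant.

How it is judged:
On the way:
1. the mirror is off the rail, in the gripper (contact force between the fingers and mirror above 1 N and contact force between mirror and rail below 0.1 N and distance of mirror from where it was at the start of the episode above 0.035 m), for 0.1 s.
At the end, for the whole second after the job is handed in: Mirror held still by the fingers alone (over 1 N; no contact with jig or rail), glass centre within 14 mm of the point at lens height over the pivot disc, reflecting side facing midway between lens and pin tip within 0.08 rad, so the lens sees the pin in the glass (distance between mirror and view_spot below 0.014 m and angle between the x axis of mirror and the x axis of view_spot, either way round below 0.08 rad and x of each of lens, pin_tip in the frame of mirror above 0.05 m and contact force between the fingers and mirror above 1 N and contact force between mirror and jig below 0.1 N and contact force between mirror and rail below 0.1 N and linear speed of mirror below 0.02 m/s and angular speed of mirror below 0.1 rad/s); the arm keeps its last pose, push and grip.
It fails at once if the camera is swung (distance of lens from where it was at the start of the episode above 0.006 m).
It fails at once if the mirror bumps the jig or the camera (contact force between mirror and jig above 3 N).
It fails at once if the robot bumps the jig or the camera (contact force between any of the arm, the fingers and jig above 5 N).
It fails at once if a bystander is disturbed (distance of any of mallet, top, punch from where it was at the start of the episode above 0.025 m).
It also fails if it takes over 40 s, if anything falls off the work surface, if the arm or the gripper's body presses on something with over 40 N, if the wrist force passes 120 N, or if a joint passes its speed limit or range.

## Robot

A 7-joint arm with a two-finger parallel gripper is mounted at the origin on the work surface. World frame = base frame: x ahead of the robot, y to its left, z up, the work surface at z = 0. Lengths are in m, angles in rad, forces in N, time in s.
With the tool pointing down it reaches from about 0.425 to 0.925 m from the base axis. Payload 6.8 kg.
Tool frame: the origin (TCP) lies midway between the tips of the shut fingers; the grasp point (between the pads) lies 19 mm behind it (r.grip_point_offset is the distance from the TCP to the grasp point, in m); z points along the fingers, y is the direction in which the jaws open and shut (so a half turn about z gives the same grasp; the last joint's range is limited). The gripper opens to 85 mm and grips with 20 to 120 N. Pads are 22 mm wide; open, the fingers measure 114 mm over their backs; the gripper's body (76 mm by 85 mm) begins 54 mm behind the grasp point. The pads swing forward as they close: fully open they stand 13 mm farther back than shut.
Start: joints at [1.229, 0.477, 0.022, 1.555, -0.011, 1.109, -0.083], TCP at [0.156, -0.657, 0.198] pointing down, gripper open.
Joint ranges: [-2.96, 2.96], [-0.34, 2.1], [-1.41, 1.46], [0.24, 2.44], [-1.37, 4.51], [0.17, 1.92], [-2.96, 2.96]. Speed limits (rad/s): [2.39, 2.39, 3.14, 3.14, 3.14, 3.14, 3.14].

## Interface

Orientations are given as a rotation vector (axis times angle).
In Python, from bench import r, grab_frame, camera_params gives the robot as it stands.
- The arm moves only by the tool carry_out, never from a script. Its argument "motion" is text: rows parted by semicolons, each of 5 numbers parted by spaces: the closure, from 0 (fully open) to 1 (shut), then the shift along the tool's x, y, z in mm, then the turn about the tool's z in rad. In form: fingers dx dy dz twist; .... A call has exactly 8 rows; each row shifts and turns the commanded pose from where the row before left it, along the tool's axes as they then stand; what a row does not reach is not made up. A row lasts 1/8 s, in which the tool goes at most 62.5 mm and 10.7 degrees, less where a joint would pass 70% of its speed; a pose out of reach is approached as far as the arm can. A call with a gripper value outside its range is refused whole. The fingers move at their own pace and stop on an object; "newtons" is the grip in N (left out, the last holds). Time passes only in rows, so rows that do not move let the fingers close, or fill a call up. It gives the time, the measured TCP pose, the force and the opening at its end, in the units of the state.
- r.get_obs(): the state, without advancing time (a new reading comes with each control period).
- grab_frame(name): name is "side" or "top" or "wrist"; returns the picture (420x560x3 uint8, red, green, blue); there is no depth.
- camera_params(name): a dict with "fx", "fy", "cx", "cy" (pixels), "k1" (the pictures are not rectified: a ray, as slopes to the right and down, at radius r is drawn at 1 + k1 r^2 times it, then the intrinsics apply), "eye" and "attitude" of the camera in the world. Camera axes: x right, y down, z forward; pixel columns grow to the right and rows downward; lengths in m; the calibration is good to about 2 mm. A picture is of the moment at which its call begins: read the wrist's pose just before it. camera_params takes no time and is no camera call; for the wrist camera it gives the pose at the moment of the call.
- r.hand_in(): hands the job in, once; it reports no verdict.
The state is a dict: "clock": time; "joints": joint angles; "qvel": joint speeds; "tau": joint torques, N m; "tcp_pos": TCP position; "orientation": TCP orientation; "contact_force": force on the tool from outside, world axes, zero at the start; "moment": the same for the moment, N m; "grip_width": finger opening in m.
Only numpy, scipy, OpenCV 4.12 (cv2) and the standard library are available. Lean on these libraries where they do the work, as an engineer would, in place of code of your own. Each camera call takes 0.05 s, during which the arm holds its last target.

## Working session

There is one attempt and no reset: what is moved stays moved. The work goes in short steps, Python scripts to look and compute and a tool call to move; the robot and the scene stay as the last step left them, time stands still between calls to the robot, and variables do not carry over. Pictures are saved under pics/ and viewed, and the job is handed in when it is done.

Besides the shell and the picture viewer there is one more tool, called after "Request:" in YAML: its name, and indented under it one key for each argument. carry_out: Moves the arm, as the interface text tells. Its arguments: {"type":"object","properties":{"motion":{"type":"string"},"newtons":{"type":"number"}},"required":["motion"]}

```bash
mkdir -p pics; ls
python3 - <<'E'
from bench import r, grab_frame, camera_params
import cv2
for n in ["side","top","wrist"]:
    p=camera_params(n); print(n,p)
    im=grab_frame(n); cv2.imwrite(f"pics/{n}0.png",cv2.cvtColor(im,cv2.COLOR_RGB2BGR))
print(r.get_obs(), r.grip_point_offset)
E
```

```text
pics
side {'fx': 440.25490372695947, 'fy': 440.25490372695947, 'cx': 274.88019767058023, 'cy': 210.9681101696511, 'k1': 0.004060678380104588, 'eye': array([0.34108025, 0.69767591, 1.05290879]), 'attitude': array([-0.28576469,  2.85729393, -1.10670625])}
top {'fx': 490.0405292707418, 'fy': 490.0405292707418, 'cx': 275.0541596609656, 'cy': 205.54401957910076, 'k1': -0.028354753339915002, 'eye': array([ 0.31233446, -0.1079397 ,  1.89831555]), 'attitude': array([-2.15884567,  2.19267536, -0.11432748])}
wrist {'fx': 351.00258285685095, 'fy': 351.00258285685095, 'cx': 278.3246405365725, 'cy': 210.04878178317517, 'k1': -0.07272083870727053, 'eye': array([ 0.22987638, -0.63897052,  0.37239898]), 'attitude': array([ 2.27113652, -1.79538137, -0.27097614])}
{'clock': 0.15, 'joints': array([ 1.22887265,  0.47761321,  0.02237679,  1.55619869, -0.01147335,
        1.10929992, -0.08309096]), 'qvel': array([-8.06327506e-04, -2.84496496e-05,  1.06722354e-05, -3.49702450e-03,
        8.38466332e-04, -6.21482761e-04, -6.96016913e-04]), 'tau': array([ 2.28864701e-03, -5.96927941e+01,  1.61021411e+00, -2.81487519e+01,
        1.27183279e-02,  6.69071538e-03,  1.13484113e-06]), 'tcp_pos': array([ 0.15624771, -0.65616186,  0.19715852]), 'orientation': array([-3.11879482e+00, -3.66313734e-01,  4.63216230e-04]), 'contact_force': array([ 0.12340101, -0.20101708, -0.17878336]), 'moment': array([ 0.00915232,  0.00465647, -0.03200955]), 'grip_width': 0.08560270771974315} 0.0187
```

View pics/side0.png

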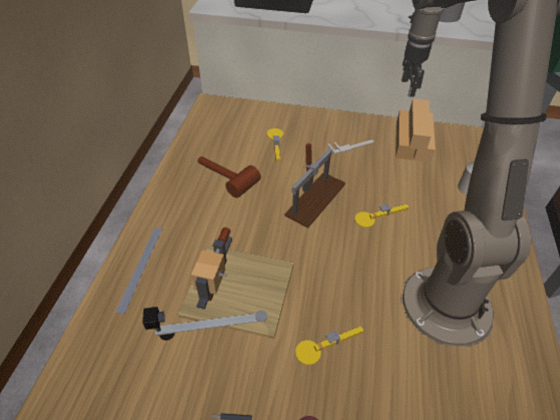

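View pics/top0.png

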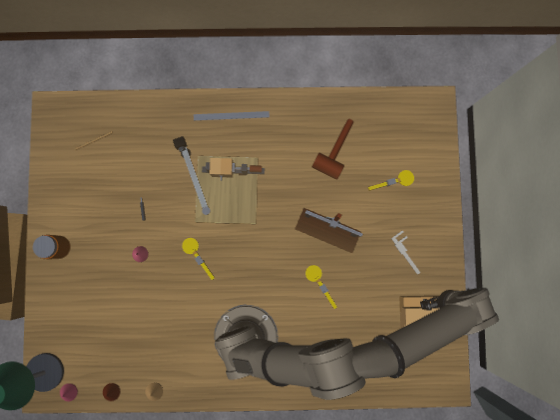

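View pics/wrist0.png

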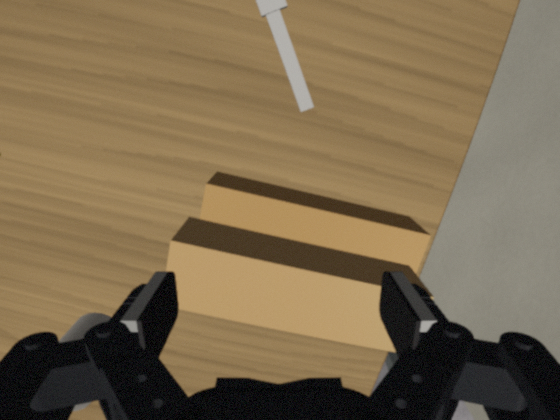

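```bash
cat > h.py <<'E'
import numpy as np, cv2
from scipy.spatial.transform import Rotation as R
from bench import r, grab_frame, camera_params
def proj(p,P):
    c=R.from_rotvec(p['attitude']).inv().apply(np.atleast_2d(P)-p['eye'])
    s=c[:,:2]/c[:,2:]; r2=(s**2).sum(1,keepdims=True)
    s=s*(1+p['k1']*r2)
    return s*[p['fx'],p['fy']]+[p['cx'],p['cy']]
def ray(p,uv):
    d=(np.array(uv,float)-[p['cx'],p['cy']])/[p['fx'],p['fy']]; s=d.copy()
    for _ in range(30): s=d/(1+p['k1']*(s@s))
    return R.from_rotvec(p['attitude']).apply([s[0],s[1],1.])
def at_z(p,uv,z):
    d=ray(p,uv); return p['eye']+d*(z-p['eye'][2])/d[2]
def crop(src,dst,x,y,w,h,k):
    im=cv2.imread(src)[y:y+h,x:x+w]; cv2.imwrite(dst,cv2.resize(im,None,fx=k,fy=k,interpolation=cv2.INTER_CUBIC))
E
python3 - <<'E'
from h import *
for n in ['side','top']: print(proj(camera_params(n),[[0,0,0],[.156,-.656,.197]]))
crop('pics/side0.png','pics/s_rail.png',260,130,100,100,6)
crop('pics/top0.png','pics/t_rail.png',285,195,90,70,8)
crop('pics/side0.png','pics/s_jig.png',130,215,180,140,4)
crop('pics/top0.png','pics/t_jig.png',165,125,110,110,5)
E
```

```text
[[445.39390611 304.53378891]
 [403.62942885 100.62092114]]
[[244.15890835 335.99135143]
 [430.93320851 295.89440107]]
```

View pics/s_rail.png

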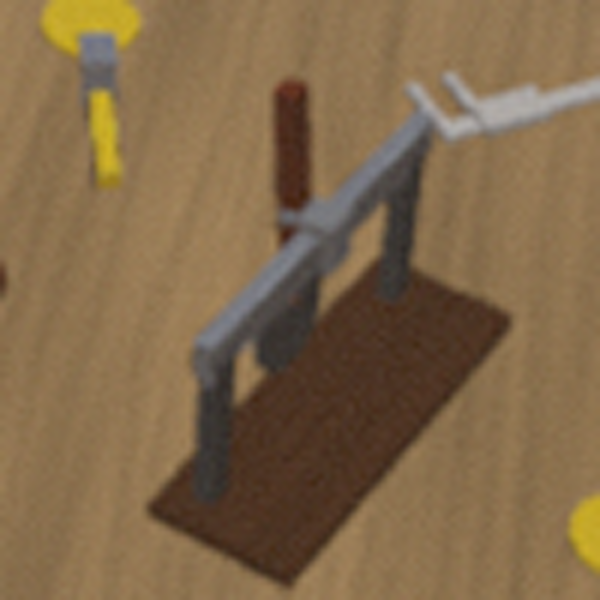

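View pics/t_rail.png

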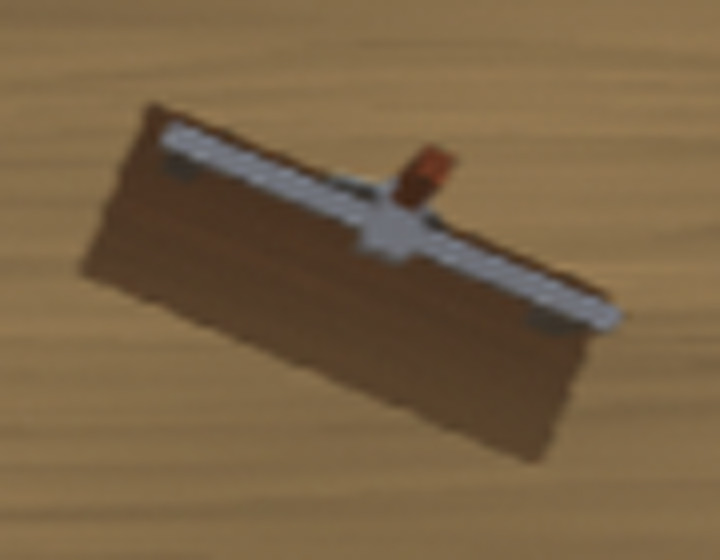

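View pics/s_jig.png

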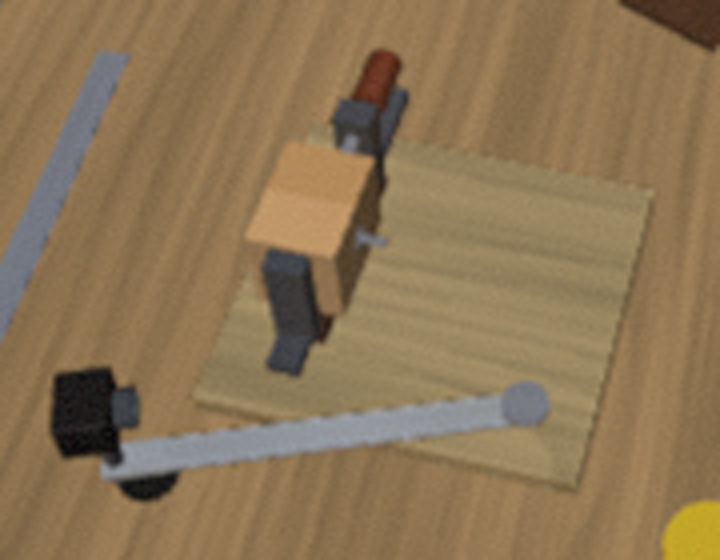

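View pics/t_jig.png

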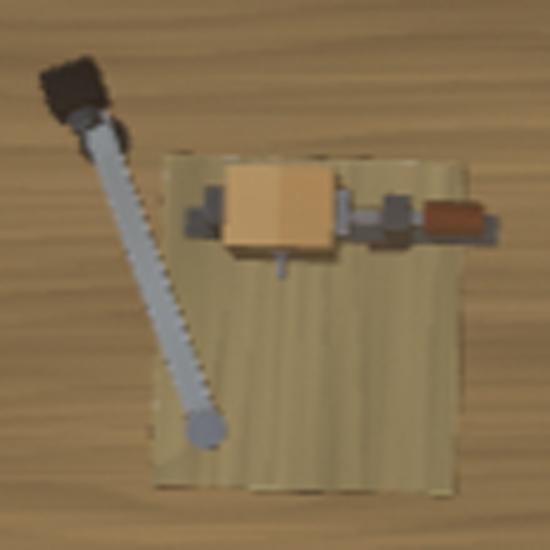

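Run:
```python
from h import *
t=camera_params('top'); s=camera_params('side')
M={'railL':(.135,(306.5,212.1),(294.5,188.3)),'railR':(.135,(361.9,235),(331.3,149.7)),'handletop':(.215,(339.4,215.4),(308.5,144.9)),
'disc':(.029,(206.4,210.8),(261.25,315.5)),'pin':(.085,(221,180),(226,275.25)),'lens':(.085,(183.5,149),(164,316))}
for k,(z,a,b) in M.items():
    A=at_z(t,a,z);B=at_z(s,b,z);print(k,A.round(4),B.round(4))
```

```text
railL [ 0.4576 -0.2373  0.135 ] [ 0.4586 -0.2236  0.135 ]
railR [ 0.3718 -0.4353  0.135 ] [ 0.3715 -0.4223  0.135 ]
handletop [ 0.4379 -0.3448  0.215 ] [ 0.4379 -0.333   0.215 ]
disc [0.4772 0.138  0.029 ] [0.479  0.1477 0.029 ]
pin [0.5869 0.0758 0.085 ] [0.5873 0.0817 0.085 ]
lens [0.7068 0.2162 0.085 ] [0.7034 0.2263 0.085 ]
```

Run:
```python
from h import *
crop('pics/side0.png','pics/s_g.png',380,50,70,70,8)
crop('pics/top0.png','pics/t_g.png',400,270,70,60,8)
crop('pics/side0.png','pics/s_b.png',390,230,130,120,5)
o=r.get_obs(); T=R.from_rotvec(o['orientation'])
print(T.as_matrix().round(3))
# fingertip outer positions, open: pads 13 mm back
for n in ['side','top']:
    p=camera_params(n)
    print(n,proj(p,[o['tcp_pos']+T.apply(v) for v in [[0,.05,-.013],[0,-.05,-.013],[0,0,0],[0,0,-.06]]]).round(1).tolist())
```

```text
[[ 0.973  0.232 -0.   ]
 [ 0.232 -0.973  0.001]
 [-0.    -0.001 -1.   ]]
side [[401.0, 89.1], [408.0, 105.8], [403.6, 100.5], [407.6, 85.0]]
top [[446.1, 292.4], [418.3, 299.9], [431.0, 295.8], [436.8, 297.4]]
```

View pics/s_g.png

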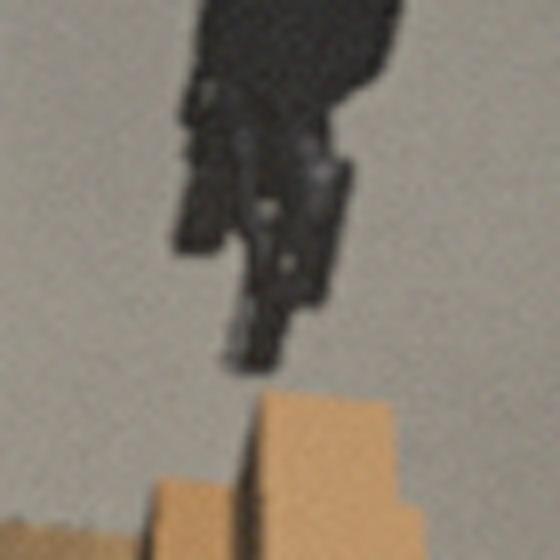

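View pics/t_g.png

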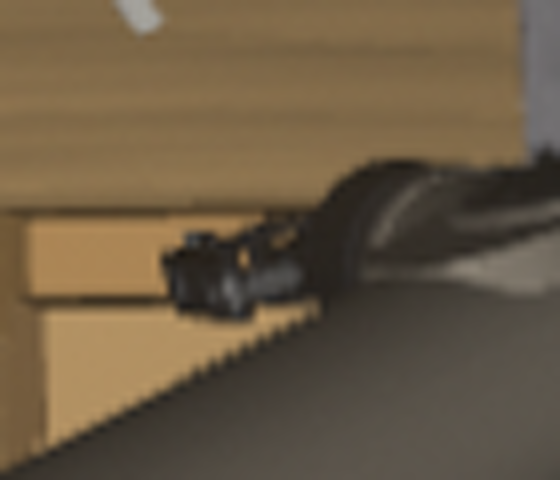

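View pics/s_b.png

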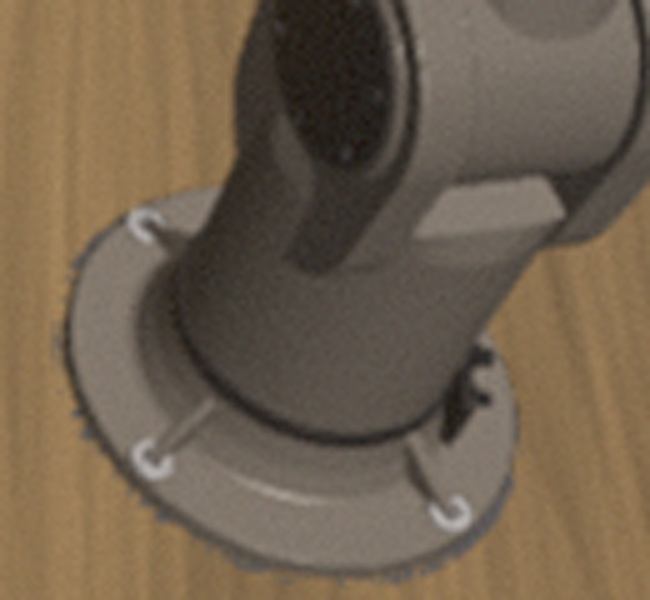

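Request:
carry_out:
  motion: "0 10 -8 -40 0; 0 45 -32 -30 0; 0 45 -32 -20 0; 0 45 -32 -10 0; 0 45 -32 0 0; 0 45 -32 0 0; 0 45 -32 0 0; 0 45 -32 0 0"

```text
clock: 1.15
tcp_pos: [0.4194, -0.3544, 0.2977]
orientation: [3.12, 0.366, -0.0]
contact_force: [1.0, -0.9, -0.9]
grip_width: 0.0853
```

Request:
carry_out:
  motion: "0 0 0 0 -0.155; 0 0 0 0 -0.155; 0 0 0 0 -0.155; 0 0 0 0 -0.155; 0 0 0 0 -0.155; 0 0 0 0 -0.155; 0 0 0 0 0; 0 0 0 0 0"

```text
clock: 2.15
tcp_pos: [0.4185, -0.3559, 0.2976]
orientation: [-2.627, -1.722, 0.0]
contact_force: [-0.2, -0.5, -0.3]
grip_width: 0.0855
```

Run:
```python
from h import *
o=r.get_obs(); T=R.from_rotvec(o['orientation'])
print(o['joints'].round(3),o['tcp_pos'],T.as_matrix().round(3))
p=camera_params('wrist'); print(p)
im=grab_frame('wrist'); cv2.imwrite("pics/w1.png",im[:,:,::-1])
im=grab_frame('top'); cv2.imwrite("pics/t1.png",im[:,:,::-1])
print((T.inv()*R.from_rotvec(p['attitude'])).as_matrix().round(3), T.inv().apply(p['eye']-o['tcp_pos']))
```

```text
[ 0.829  0.205 -0.28   1.714  0.06   1.231  0.125] [ 0.418463   -0.35588818  0.2975843 ] [[ 0.399  0.917 -0.   ]
 [ 0.917 -0.399  0.   ]
 [ 0.    -0.    -1.   ]]
{'fx': 351.00258285685095, 'fy': 351.00258285685095, 'cx': 278.3246405365725, 'cy': 210.04878178317517, 'k1': -0.07272083870727053, 'eye': array([ 0.4488874 , -0.28698469,  0.47299127]), 'attitude': array([ 2.78675508, -0.58108979, -0.08685857])}
[[-0.001 -0.955 -0.295]
 [ 1.    -0.001  0.001]
 [-0.001 -0.295  0.955]] [ 0.07532849  0.00037872 -0.17540358]
```

View pics/w1.png

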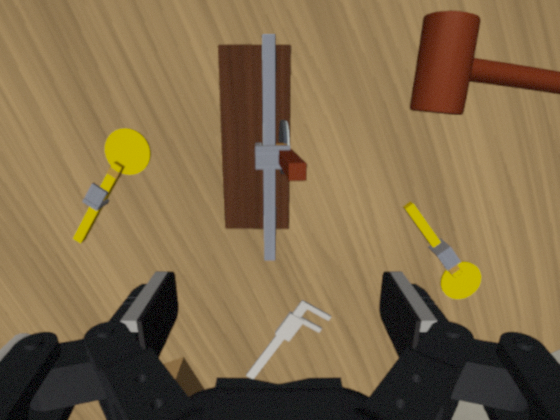

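View pics/t1.png

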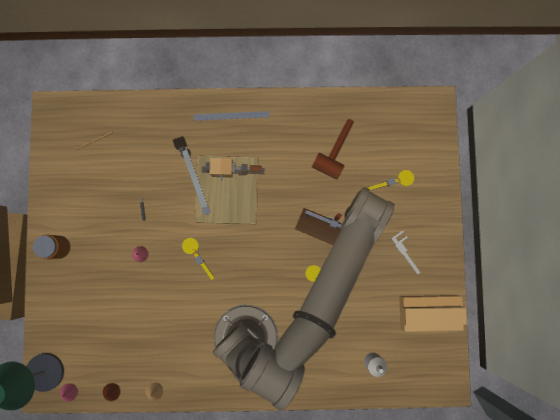

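Run:
```python
from h import *
crop('pics/w1.png','pics/w1a.png',215,20,110,130,5)
crop('pics/w1.png','pics/w1b.png',215,120,110,150,5)
```

```text
(no output)
```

View pics/w1a.png

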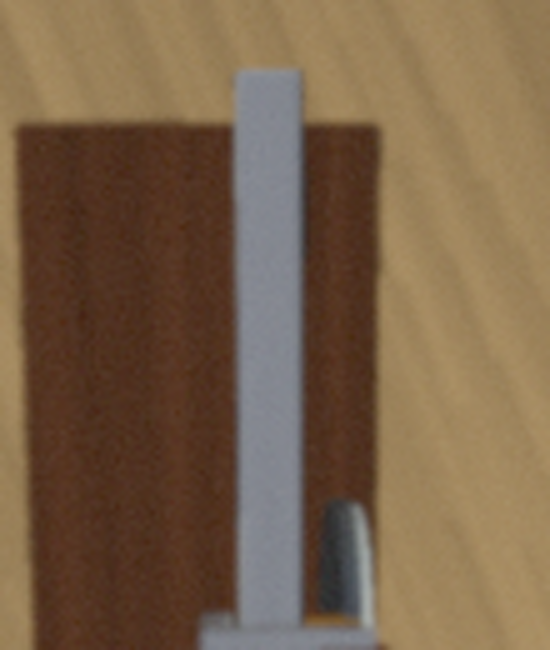

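View pics/w1b.png

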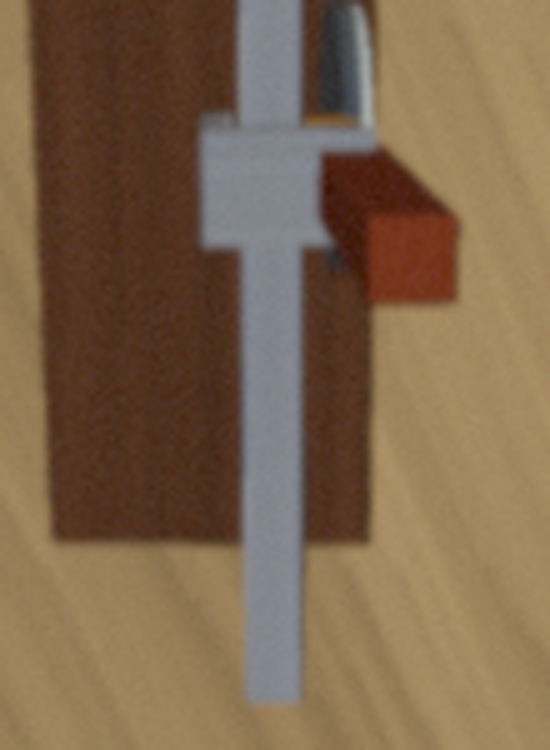

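Run:
```python
from h import *
o=r.get_obs(); T=R.from_rotvec(o['orientation']); tcp=o['tcp_pos']
p=camera_params('wrist')
def t(uv,z,k=5,ox=0,oy=0):
    P=at_z(p,uv,z); return P.round(4), (T.inv().apply(P-tcp)*1000).round(1)
f=lambda c,oy:((c[0]+.5)/5-.5+215,(c[1]+.5)/5-.5+oy)
for n,c,oy,z in [('farL',(236,70),20,.135),('farR',(302,70),20,.135),('nearL',(247,702),120,.135),('nearR',(302,702),120,.135),
 ('h1',(370,213),120,.215),('h2',(458,217),120,.215),('h3',(370,300),120,.215),('h4',(456,300),120,.215),('sadL',(202,188),120,.141)]:
    print(n,*t(f(c,oy),z))
```

```text
farL [ 0.4593 -0.2267  0.135 ] [134.7 -13.9 162.7]
farR [ 0.4701 -0.2314  0.135 ] [134.7  -2.2 162.7]
nearL [ 0.3716 -0.4275  0.135 ] [-84.4 -14.6 162.7]
nearR [ 0.3822 -0.4321  0.135 ] [-84.4  -3.  162.7]
h1 [ 0.439  -0.3292  0.215 ] [32.6  8.2 82.7]
h2 [ 0.4507 -0.335   0.215 ] [32.  21.2 82.7]
h3 [ 0.4339 -0.3413  0.215 ] [19.4  8.3 82.7]
h4 [ 0.4457 -0.3465  0.215 ] [19.4 21.2 82.7]
sadL [ 0.4088 -0.3243  0.141 ] [ 25.1 -21.5 156.7]
```

Request:
carry_out:
  motion: "0 0 10 0 0; 0 0 10 0 0; 0 0 10 0 0; 0 0 10 0 0; 0 0 0 0 0; 0 0 0 0 0; 0 0 0 0 0; 0 0 0 0 0"

```text
clock: 3.25
tcp_pos: [0.4551, -0.3717, 0.2979]
orientation: [2.625, 1.726, -0.0]
contact_force: [0.5, -0.4, 0.6]
grip_width: 0.0856
```

Run:
```python
from h import *
o=r.get_obs(); print(o['tcp_pos'],o['orientation'])
p=camera_params('wrist'); print(p['eye'])
im=grab_frame('wrist'); cv2.imwrite("pics/w2.png",im[:,:,::-1])
crop('pics/w2.png','pics/w2b.png',180,110,110,110,7)
```

```text
[ 0.4551267  -0.37172223  0.29786692] [ 2.62455591e+00  1.72628195e+00 -1.16457262e-04]
[ 0.48528624 -0.30268994  0.47326325]
```

View pics/w2.png

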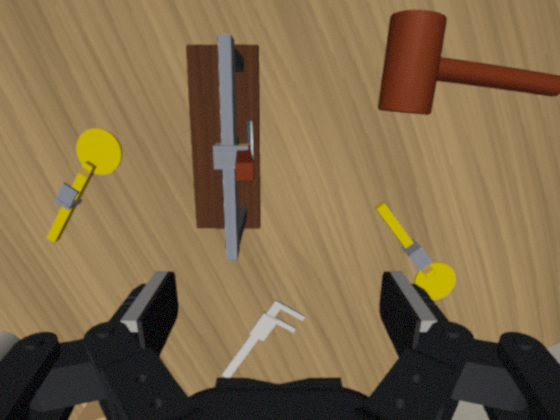

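View pics/w2b.png

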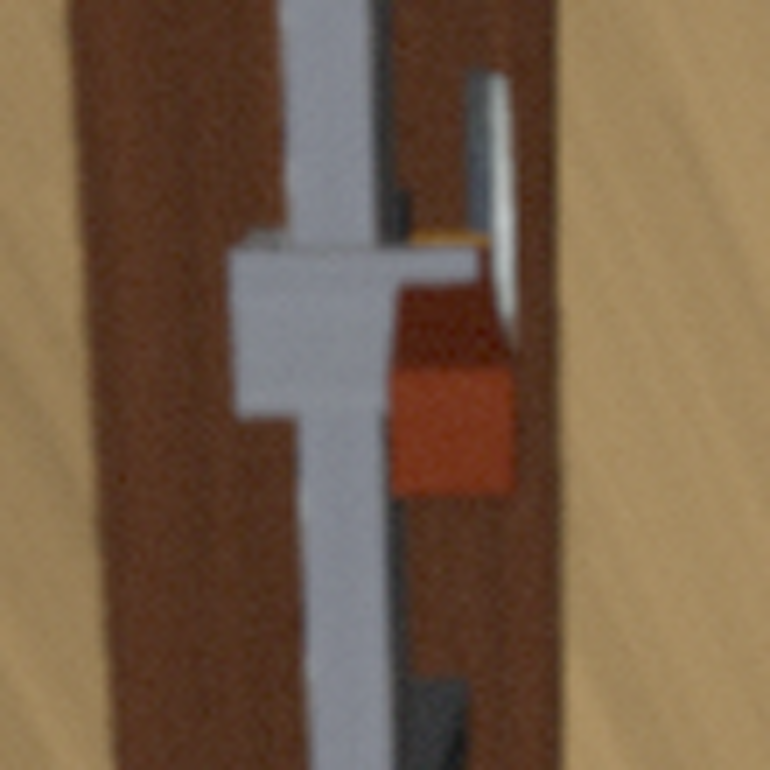

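```bash
cat >> h.py <<'E'
def tri(ps,uvs):
    A=np.zeros((3,3));b=np.zeros(3)
    for p,uv in zip(ps,uvs):
        d=ray(p,uv); d/=np.linalg.norm(d); Q=np.eye(3)-np.outer(d,d); A+=Q; b+=Q@p['eye']
    return np.linalg.solve(A,b)
E
python3 - <<'E'
from h import *
p2=camera_params('wrist'); p1=dict(p2); p1['eye']=np.array([ 0.4488874 , -0.28698469,  0.47299127]); p1['attitude']=np.array([ 2.78675508, -0.58108979, -0.08685857])
f1=lambda c,oy:((c[0]+.5)/5-.5+215,(c[1]+.5)/5-.5+oy)
f2=lambda c:((c[0]+.5)/7-.5+180,(c[1]+.5)/7-.5+110)
for n,a,oy,b in [('h1',(370,213),120,(390,368)),('h2',(458,217),120,(514,370)),('h3',(370,301),120,(391,495)),('h4',(456,301),120,(514,494)),
 ('sadTL',(203,128),120,(231,250)),('sadBL',(203,247),120,(238,416)),('sadTR',(375,128),120,(478,247))]:
    P=tri([p1,p2],[f1(a,oy),f2(b)]);print(n,P.round(4), at_z(p2,f2(b),P[2]).round(4))
for uv in [(225,36),(233,258)]: print(at_z(p2,uv,.135))
o=r.get_obs();T=R.from_rotvec(o['orientation'])
for z,c in [(.215,(390,370)),(.215,(514,370)),(.141,(231,250)),(.141,(478,247)),(.141,(386,416))]:
    print(z,at_z(p2,f2(c),z).round(4),(1000*T.inv().apply(at_z(p2,f2(c),z)-o['tcp_pos'])).round(1)+[0,40,0])
E
```

```text
h1 [ 0.4388 -0.3297  0.2121] [ 0.4388 -0.3297  0.2121]
h2 [ 0.4508 -0.3354  0.2115] [ 0.4508 -0.3352  0.2115]
h3 [ 0.4336 -0.3417  0.215 ] [ 0.4336 -0.3418  0.215 ]
h4 [ 0.4455 -0.3472  0.2129] [ 0.4454 -0.3474  0.2129]
sadTL [ 0.4139 -0.3139  0.1433] [ 0.4139 -0.3139  0.1433]
sadBL [ 0.4042 -0.3346  0.141 ] [ 0.4042 -0.3347  0.141 ]
sadTR [ 0.4432 -0.3275  0.1349] [ 0.4433 -0.3274  0.1349]
[ 0.46492773 -0.23116053  0.135     ]
[ 0.37915924 -0.42851217  0.135     ]
0.215 [ 0.4393 -0.3296  0.215 ] [32.4  8.7 82.9]
0.215 [ 0.4513 -0.3348  0.215 ] [32.4 21.8 82.9]
0.141 [ 0.4134 -0.314   0.141 ] [ 36.5 -21.2 156.9]
0.141 [ 0.444  -0.3269  0.141 ] [ 36.7  12.  156.9]
0.141 [ 0.4228 -0.3428  0.141 ] [ 13.8  -1.1 156.9]
```

Request:
carry_out:
  motion: "0 12.7 -16.7 0 0; 0 12.7 -16.7 0 0; 0 0 0 20 0; 0 0 0 30 0; 0 0 0 30 0; 0 0 0 30 0; 0 0 0 22 0; 0 0 0 0 0"

```text
clock: 4.3
tcp_pos: [0.4336, -0.3345, 0.1644]
orientation: [-2.622, -1.725, 0.002]
contact_force: [0.4, 0.5, -0.2]
grip_width: 0.0855
```

Run:
```python
from h import *
o=r.get_obs(); print(o['tcp_pos'],o['orientation'])
im=grab_frame('wrist'); cv2.imwrite("pics/w3.png",im[:,:,::-1])
```

```text
[ 0.4335523  -0.334509    0.16437098] [-2.62189183e+00 -1.72498437e+00  1.97978430e-03]
```

View pics/w3.png

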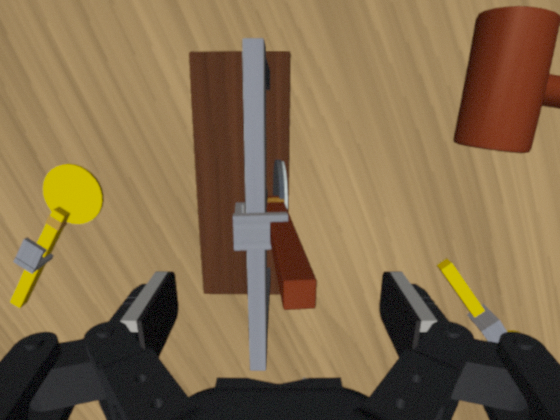

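Request:
carry_out:
  motion: "0.5 0 0 0 0; 0.7 0 0 0 0; 0.8 0 0 0 0; 0.9 0 0 0 0; 1 0 0 0 0; 1 0 0 0 0; 1 0 0 0 0; 1 0 0 0 0"
  newtons: 70

```text
clock: 5.35
tcp_pos: [0.435, -0.3353, 0.1663]
orientation: [2.624, 1.726, 0.0]
contact_force: [-0.5, -0.1, 5.9]
grip_width: 0.012
```

Run:
```python
from h import *
o=r.get_obs(); print(o['tcp_pos'],o['orientation'],o['contact_force'],o['moment'],o['grip_width'])
im=grab_frame('wrist'); cv2.imwrite("pics/w4.png",im[:,:,::-1])
```

```text
[ 0.43496858 -0.33534212  0.16634252] [2.62395966e+00 1.72629233e+00 2.61228233e-04] [-0.47630862 -0.08886456  5.85144831] [0.19019848 0.35051324 0.02200395] 0.011993432762256869
```

View pics/w4.png

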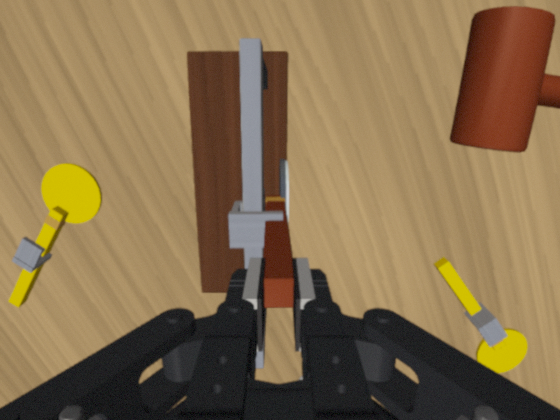

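Request:
carry_out:
  motion: "1 0 0 0 0; 1 0 0 -4 0; 1 0 0 -4 0; 1 0 0 -6 0; 1 0 0 -8 0; 1 0 0 -10 0; 1 0 0 -10 0; 1 0 0 -10 0"
  newtons: 90

```text
clock: 6.4
tcp_pos: [0.435, -0.3353, 0.2188]
orientation: [2.624, 1.726, 0.001]
contact_force: [0.1, -0.1, -0.8]
grip_width: 0.0112
```

Run:
```python
from h import *
o=r.get_obs(); print(o['tcp_pos'],o['orientation'],o['contact_force'],o['moment'],o['grip_width'])
for n in ['wrist','side']:
    im=grab_frame(n); cv2.imwrite(f"pics/{n}5.png",im[:,:,::-1])
crop('pics/side5.png','pics/side5c.png',250,60,120,150,5)
```

```text
[ 0.43495351 -0.33530747  0.21877529] [2.62395476e+00 1.72622058e+00 5.06085883e-04] [ 0.14429285 -0.10545509 -0.81456128] [ 0.04058446 -0.03889027  0.00797147] 0.01122544506467346
```

View pics/wrist5.png

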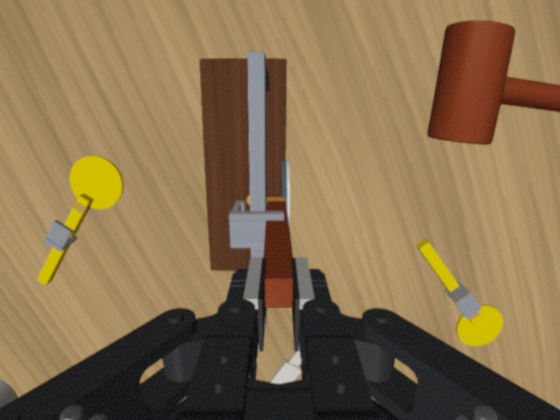

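View pics/side5c.png

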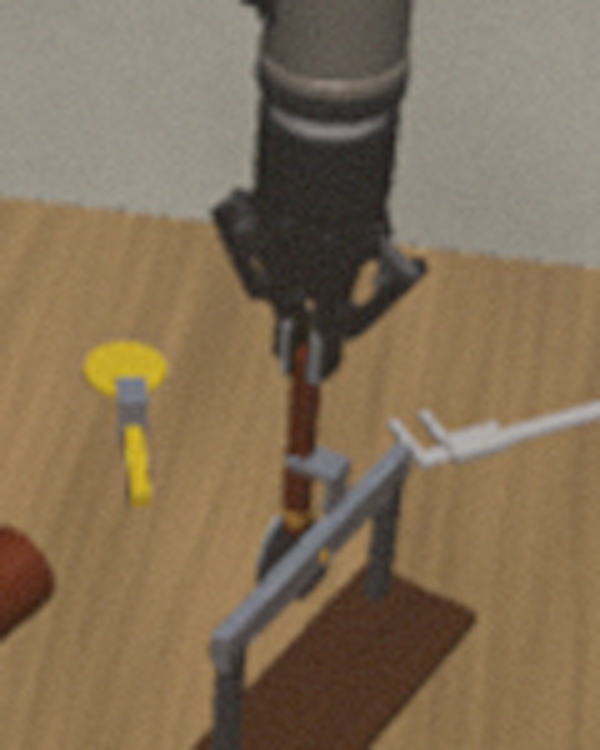

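```bash
cat >> h.py <<'E'
def mirror_pts(dz=106.3,dx=0,pitch=0):
    # tool-frame points (m): mirror x=+tool y, mirror y=+tool x, mirror z=-tool z ; pitch about mirror y at grip point
    a=np.linspace(0,2*np.pi,40)
    G={'rim':np.c_[0*a,31.5*np.cos(a),31.5*np.sin(a)],'htop':np.array([[-17,-7,155],[-3,-7,155],[-3,7,155],[-17,7,155],[-17,-7,155.]]),
    'sad':np.array([[-38,-11,81],[-6,-11,81],[-6,11,81],[-38,11,81],[-38,-11,81.]])}
    out={}
    for k,P in G.items():
        q=P-[-10,0,125.]; c,s=np.cos(pitch),np.sin(pitch)
        q=np.c_[c*q[:,0]+s*q[:,2],q[:,1],-s*q[:,0]+c*q[:,2]]
        q=q+[0,0,125-dz]+[dx,0,0]
        out[k]=np.c_[q[:,1],q[:,0],-q[:,2]]/1000
    return out
def overlay(src,dst,**kw):
    im=cv2.imread(src); o=r.get_obs(); T=R.from_rotvec(o['orientation']); p=camera_params('wrist')
    im=cv2.resize(im,None,fx=4,fy=4,interpolation=cv2.INTER_CUBIC)
    for k,P in mirror_pts(**kw).items():
        uv=proj(p,T.apply(P)+o['tcp_pos']); cv2.polylines(im,[np.int32(4*uv+1.5)],False,(0,255,0),1)
    cv2.imwrite(dst,im[560:1280,840:1440])
E
python3 - <<'E'
from h import *
overlay('pics/wrist5.png','pics/ov5.png')
E
```

```text
(no output)
```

View pics/ov5.png

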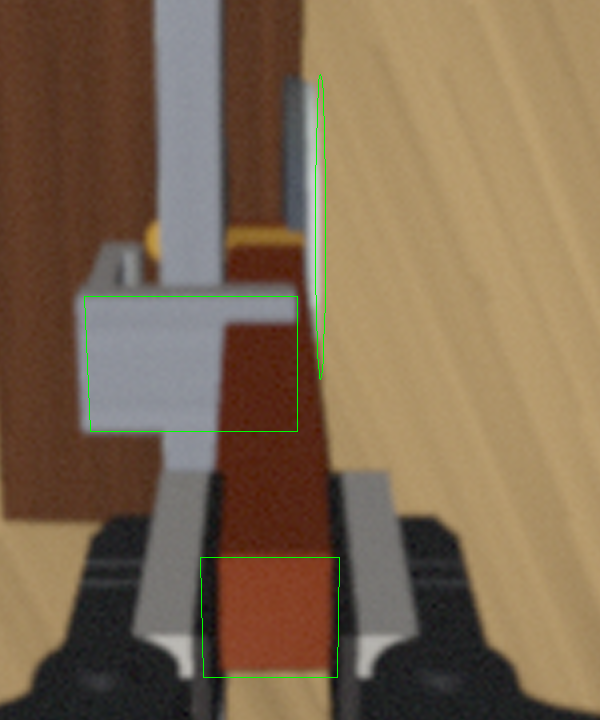

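Request:
carry_out:
  motion: "1 0 0 -40 0; 1 20 -8 -45 0; 1 50 -21 -25 0; 1 57 -24 -5 0; 1 57 -24 0 0; 1 57 -24 0 0; 1 57 -24 0 0; 1 57 -24 0 0"

```text
clock: 7.5
tcp_pos: [0.438, 0.0516, 0.3328]
orientation: [2.624, 1.726, 0.0]
contact_force: [1.1, 0.4, -1.5]
grip_width: 0.0113
```

Request:
carry_out:
  motion: "1 0 0 -30 -0.1; 1 0 0 -30 -0.1; 1 0 0 -10 -0.105; 1 0 0 0 0; 1 0 0 0 0; 1 0 0 0 0; 1 0 0 0 0; 1 0 0 0 0"

```text
clock: 8.5
tcp_pos: [0.4384, 0.0498, 0.4026]
orientation: [-2.332, -2.105, 0.0]
contact_force: [-0.1, -0.5, -1.8]
grip_width: 0.0118
```

Run:
```python
from h import *
o=r.get_obs(); print(o['joints'].round(2),o['tcp_pos'],o['orientation'],o['contact_force'],o['moment'],o['grip_width'])
p=camera_params('wrist'); print(p['eye'],p['attitude'])
for n in ['wrist','top']:
    im=grab_frame(n); cv2.imwrite(f"pics/{n}6.png",im[:,:,::-1])
```

```text
[ 0.41 -0.03 -0.64  1.73 -0.02  1.43 -0.32] [0.4383584  0.04978863 0.4025568 ] [-2.33193773e+00 -2.10489595e+00  3.57026210e-04] [-0.13304438 -0.49985293 -1.81175748] [-0.03284092 -0.00237271  0.0340513 ] 0.011841439525110584
[0.44649439 0.12453695 0.57792699] [ 2.83798095 -0.1467541  -0.02173713]
```

View pics/wrist6.png

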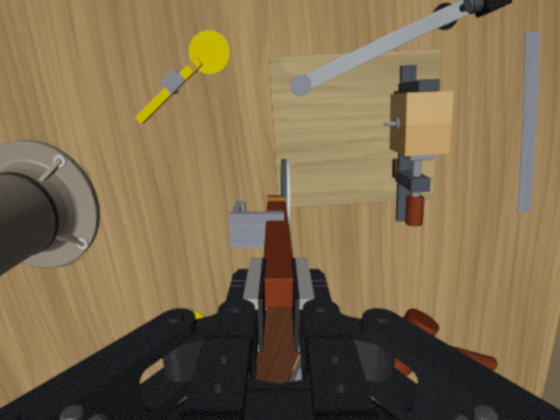

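Run:
```python
from h import *
crop('pics/wrist6.png','pics/w6a.png',260,40,160,120,5)
crop('pics/wrist6.png','pics/w6b.png',420,0,110,60,7)
```

```text
(no output)
```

View pics/w6a.png

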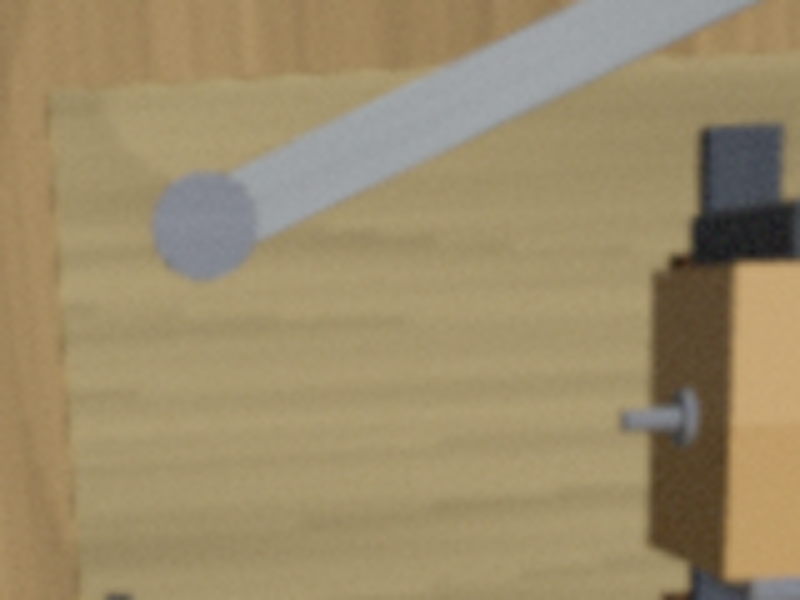

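View pics/w6b.png

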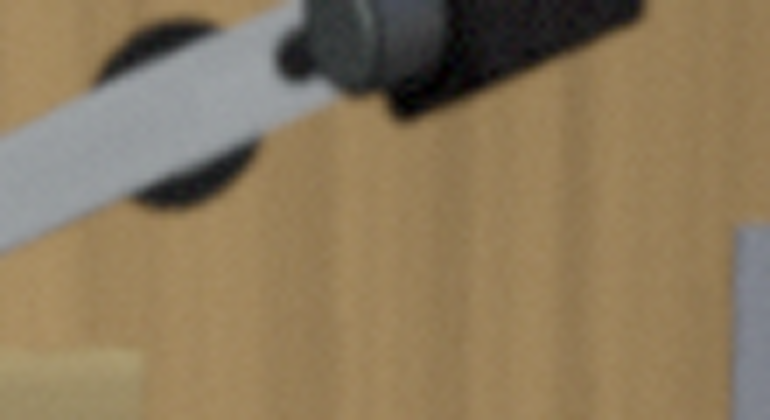

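Run:
```python
from h import *
p=camera_params('wrist')
d=at_z(p,(300.9,84.9),.029);pin=at_z(p,(384.9,124),.085);l=at_z(p,(469,5.),.085);a=at_z(p,(420,27.5),.026)
ang=lambda v:np.degrees(np.arctan2(v[1],v[0]))
for n,q in [('disc',d),('pin',pin),('lens',l),('arm',a)]: print(n,q.round(4),np.linalg.norm((q-d)[:2]).round(4),ang(q-d))
j=[at_z(p,(c[0]/5+260,c[1]/5+40),.018) for c in [(52,97),(78,598)]]
print(ang(j[0]-j[1]))
o=r.get_obs();M=R.from_rotvec(o['orientation']).as_matrix();print(M.round(3),ang(M[:,1]),ang(M[:,0]))
overlay('pics/wrist6.png','pics/ov6.png')
```

```text
disc [0.4828 0.1459 0.029 ] 0.0 0.0
pin [0.5903 0.0814 0.085 ] 0.1254 -30.984502723755703
lens [0.7068 0.2252 0.085 ] 0.2377 19.484379673318614
arm [0.6638 0.2109 0.026 ] 0.1924 19.75010638450227
86.92370209747956
[[ 0.102  0.995 -0.   ]
 [ 0.995 -0.102  0.   ]
 [ 0.    -0.    -1.   ]] -5.85742110609033 84.1425788439689
```

View pics/ov6.png

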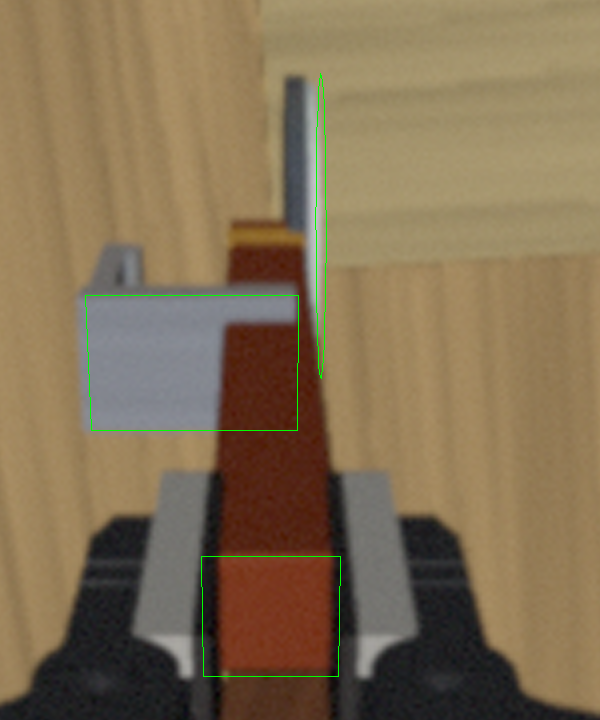

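Request:
carry_out:
  motion: "1 25 6 0 0; 1 25 6 0 0; 1 25 6 0 0; 1 25 6.4 0 0.01; 1 0 0 20 0; 1 0 0 30 0; 1 0 0 30 0; 1 0 0 30 0"

```text
clock: 9.6
tcp_pos: [0.473, 0.1467, 0.2918]
orientation: [2.343, 2.093, 0.0]
contact_force: [0.1, -1.1, -1.1]
grip_width: 0.0113
```

Request:
carry_out:
  motion: "1 0 0 20 0; 1 0 0 20 0; 1 0 0 20 0; 1 0 0 15 0; 1 0 0 15 0; 1 0 0 11.5 0; 1 0 0 0 0; 1 0 0 0 0"

```text
clock: 10.6
tcp_pos: [0.4733, 0.1471, 0.1917]
orientation: [2.342, 2.093, 0.001]
contact_force: [0.4, -0.0, -1.4]
grip_width: 0.0114
```

Run:
```python
from h import *
o=r.get_obs(); M=R.from_rotvec(o['orientation']).as_matrix(); print(o['tcp_pos'],o['clock'],np.degrees(np.arctan2(M[1,1],M[0,1])),M.round(3),o['contact_force'],o['grip_width'])
for n in ['wrist','side','top']:
    im=grab_frame(n); cv2.imwrite(f"pics/{n}7.png",im[:,:,::-1])
overlay('pics/wrist7.png','pics/ov7.png')
crop('pics/side7.png','pics/side7c.png',140,190,180,150,4)
p=camera_params('wrist')
gc=o['tcp_pos']+M@np.array([0,.010,.1063]); print('glass',gc)
for n in ['side','top']: print(proj(camera_params(n),[gc,[.4828,.1459,.029]]))
```

```text
[0.4732682  0.14706027 0.19170563] 10.6 -6.415895970275787 [[ 0.112  0.994  0.001]
 [ 0.994 -0.112  0.   ]
 [ 0.     0.001 -1.   ]] [ 0.44245377 -0.02138846 -1.39690878] 0.011434584541196016
glass [0.48328808 0.1459789  0.085413  ]
[[259.37640567 303.31623131]
 [259.97722082 314.61474075]]
[[202.23400944 207.89072919]
 [204.3212239  209.36992642]]
```

View pics/wrist7.png

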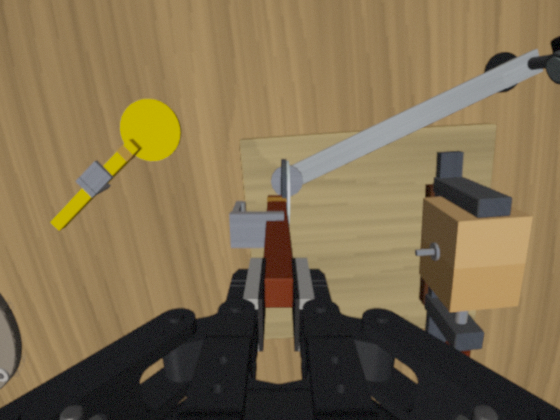

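View pics/side7c.png

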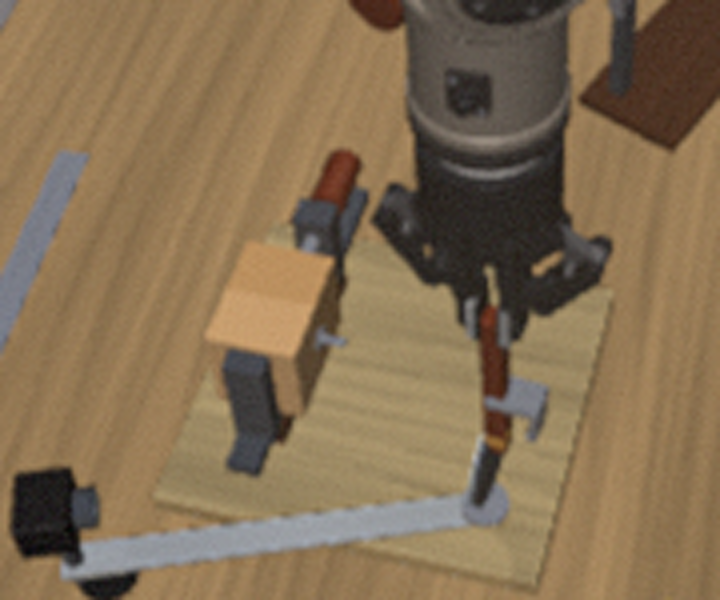

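View pics/ov7.png

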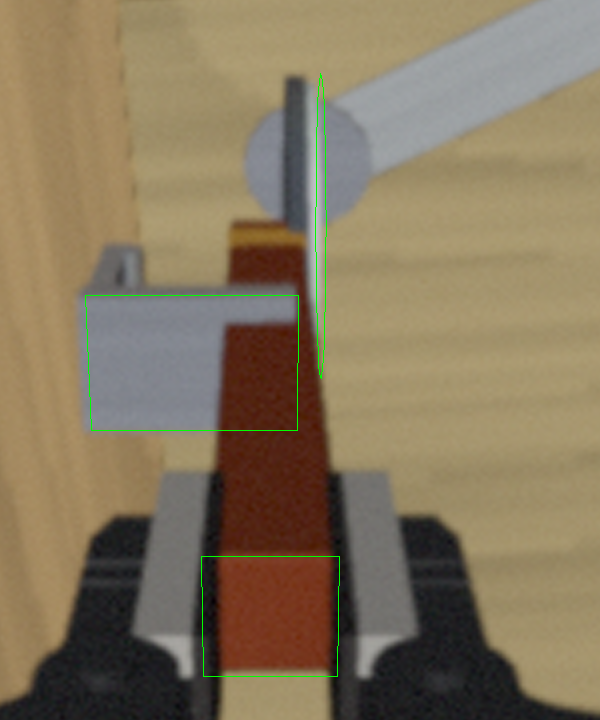

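Run:
```python
from h import *
o=r.get_obs(); T=R.from_rotvec(o['orientation'])
p=camera_params('wrist'); d=at_z(p,(287,180.7),.029); print('disc',d.round(4)); print('pin',at_z(p,(415.5,252.5),.085).round(4))
for n,off,(x,y,w,h) in [('side',(1.1,1.3),(220,240,90,100)),('top',(1.8,1.5),(160,150,100,90))]:
    im=cv2.imread(f'pics/{n}7.png'); im=cv2.resize(im,None,fx=6,fy=6,interpolation=cv2.INTER_CUBIC)
    for k,P in mirror_pts().items():
        uv=proj(camera_params(n),T.apply(P)+o['tcp_pos'])+off
        cv2.polylines(im,[np.int32(6*uv+2.5)],False,(0,255,0),1)
    cv2.imwrite(f'pics/{n}7o.png',im[6*y:6*(y+h),6*x:6*(x+w)])
```

```text
disc [0.4826 0.1467 0.029 ]
pin [0.5889 0.082  0.085 ]
```

View pics/side7o.png

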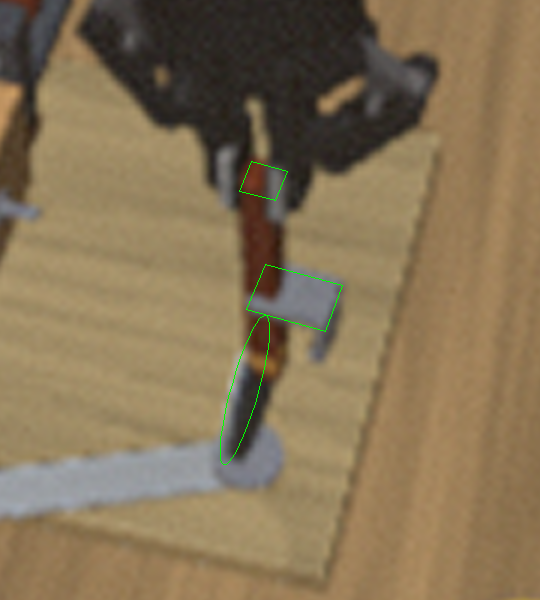

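View pics/top7o.png

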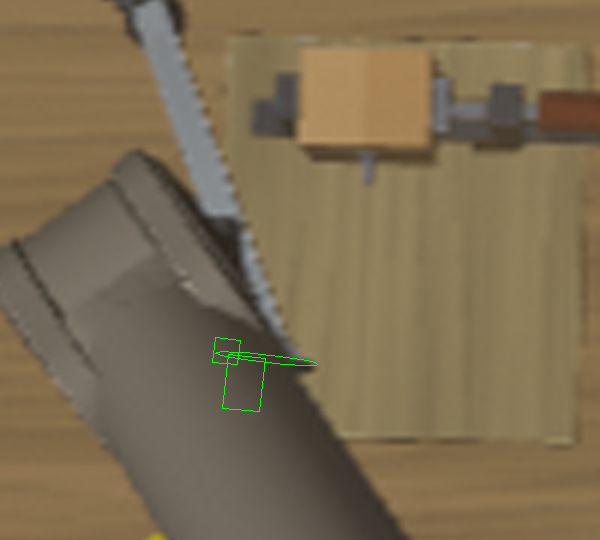

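Run:
```python
from bench import r
o=r.get_obs(); print(o['clock'],abs(o['qvel']).max(),o['contact_force'],o['grip_width'])
print(r.hand_in())
```

```text
10.75 0.0060192943597362 [-0.44922904 -0.38811498 -1.8478132 ] 0.011496878253177136
the job is handed in; nothing more can be done
None
```

I pulled the red-handled mirror straight up off the rail catch and carried it over the jig. I then lowered it above the pivot disc and handed the job in at 10.75 s, still gripping it at 90 N. The hand-in gives no verdict, so I don't know the result.

**Last checks, all from my own measurements:**
- **Position:** the glass centre is about 1 mm from the measured disc axis, at z ≈ 0.085 m. I worked this out from the arm's pose and the grasp. The mirror model drawn over the side picture fitted well.
- **Direction:** the mirror faces about −5.5°, and midway between lens and pin tip is about −5.8°. Lens and pin distances from the disc came out at 237.7 and 125.4 mm, against the stated 237 and 125 mm.
- **Steadiness:** the arm was at rest and the force on the tool was about 2 N, roughly the mirror's own weight. I saw no contact with the jig, camera arm or bystanders.

**What disagreed:**
- The fixed side and top cameras differed from each other by about 10 mm in y, so I relied on the wrist camera.
- The mirror hung about 5–6° tilted instead of upright. I closed the jaws along its x axis, which straightened it to about 0.4°.
- The wrist pictures suggest the mirror sits about 1° turned in the grip. I allowed for this in the final direction.
- The gripper read 11–12 mm on a 14 mm handle.
- I did not confirm the camera's own view of the pin in the glass. It is inferred from these measurements.

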